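Crease a carton sheet along a bent template slot

ROBOT

A 7-joint arm with a two-finger parallel gripper is mounted at the origin on the work surface. World frame = base frame: x ahead of the robot, y to its left, z up, the work surface at z = 0. Lengths are in m, angles in rad, forces in N, time in s.
With the tool pointing down it reaches from about 0.4 to 0.85 m from the base axis. Payload 4.5 kg.
Tool frame: the origin (TCP) lies midway between the tips of the shut fingers; the grasp point (between the pads) lies 19 mm behind it; x points along the fingers, y is the direction in which the jaws open and shut, and the axes are right-handed (so a half turn about x gives the same grasp; the last joint's range is limited). The gripper opens to 88 mm and grips with 3 to 60 N. Pads are 18 mm wide; open, the fingers measure 123 mm over their backs; the gripper's body (75 mm by 187 mm) begins 45 mm behind the grasp point.
Start: joints at [-1.223, 0.689, -0.195, 1.565, 0.157, 0.902, -0.215], TCP at [0.193, 0.595, 0.239] pointing down, gripper open.
Joint ranges: [-3.01, 3.01], [-0.46, 2.08], [-1.47, 1.51], [0.13, 2.56], [-1, 4.14], [0.04, 2.09], [-2.66, 2.66]. Speed limits (rad/s): [2.57, 2.57, 3.14, 3.14, 3.14, 3.14, 3.14].

INTERFACE

Orientations are given as a unit quaternion [x, y, z, w].
In Python, from plant import r gives the robot as it stands.
- The arm moves only by the tool arm_command, never from a script. Its argument "plan" is a list of rows, each a list of 5 numbers: the finger opening in m, from 0 to 0.0881, then the shift along the tool's x, y, z in m, then the turn about the tool's x in rad. In form: [[grip, dx, dy, dz, roll], ...]. A call has 1 to 12 rows; each row shifts and turns the commanded pose from where the row before left it, along the tool's axes as they then stand; what a row does not reach is not made up. A row lasts 1/8 s, in which the tool goes at most 62.5 mm and 10.7 degrees, less where a joint would pass 70% of its speed; a pose out of reach is approached as far as the arm can. A call is refused whole if a number of a shift passes 0.0625 or a number of a turn 0.188, either way. A call with a gripper value outside its range is refused whole. The fingers move at their own pace and stop on an object; "force" is the grip in N (left out, the last holds). Time passes only in rows, so rows that do not move let the fingers close. It gives the time, the measured TCP pose, the force and the opening at its end, in the units of the state.
- r.get_state(): the state, without advancing time (a new reading comes with each control period).
- r.snapshot(name): name is "side" or "top" or "wrist"; returns (picture, depth): 400x640x3 uint8, red, green, blue; 400x640 float32, m along the optical axis (not along the pixel's ray), 0 where there is no reading.
- r.calibration(name): a dict with "fx", "fy", "cx", "cy" (pixels), "eye" and "orientation" of the camera in the world; the wrist camera has in their place "mount" (4x4, takes a point from camera to tool coordinates, whose origin is the TCP and whose axes are the tool frame's). Camera axes: x right, y down, z forward; pixel columns grow to the right and rows downward; lengths in m; the calibration is good to about 2 mm. A picture is of the moment at which its call begins: read the wrist's pose just before it. calibration takes no time and is no camera call.
- r.finish_job(): hands the job in, once; it reports no verdict.
The state is a dict: "clock": time; "q": joint angles; "qd": joint speeds; "joint_torque": joint torques, N m; "tool_pos": TCP position; "eef_rot": TCP orientation; "contact_force": force on the tool from outside, world axes, zero at the start; "moment": the same for the moment, N m; "opening": opening from 0.0 (shut) to 1.0 (fully open).
Only numpy, scipy, OpenCV 4.12 (cv2) and the standard library are available. Lean on these libraries where they do the work, as an engineer would, in place of code of your own. Each camera call takes 0.05 s, during which the arm holds its last target.

TASK

Take the orange-handled creasing stylus out of its stand and, holding it, run its tip slowly (about 3 cm a second) down in the slot of the metal template, over its whole length from the green end round the bend to the red end, pressing lightly so that the sprung bed stays sunk a few millimetres but does not bottom out. Then stand the stylus back upright in the hole it came from, collar fully down on the stand, and let go. Leave everything else where it is.

Things in the scene. Friction and masses are not known exactly. Their poses are not given: they have to be found in the camera images.
- stylus: creasing stylus to use, upright in one of the stand's two holes: orange square handle 16 x 16 mm, 76 to 136 mm above the tip, flats facing its x and y (yaw within 6 degrees of the stand's); below it a steel collar 30 mm in diameter, 70 to 76 mm; below that a 12 mm shank tapering from 35 mm down to a 5 mm round nose. About 80 g. Origin at the tip, z up. It hangs by its collar
- stylus_tip (a point): the very tip of the stylus (lowest point of the 5 mm nose)
- stylus_grip (a point): middle of the orange handle, on its axis, 106 mm above the tip
- stand: fixed grey stand 160 x 60 x 75 mm (x, y, z), origin under its centre, with two upright through holes 20 mm in diameter, 40 mm either side of its centre along its x. The stylus is in either one (see its own position); its collar rests on the top face at 75 mm, so the tip is then 5 mm above the table
- board: fixed creasing board 220 x 290 mm (x, y), origin under its centre: green frame 30 mm high around a sprung bed with a brown carton sheet (surface 42 mm above the table) and on it a bright metal template 4 mm thick (top at 46 mm). Through it a slot 10 mm wide runs along the board's +y, then bends 35 degrees towards its +x. Three black clamps, 5 mm high, near the corners
- platen (a joint): how far the sprung bed has sunk, in m: 0 at rest, stop at 0.012. It begins to sink at about 1 N and takes 0.5 N more per mm (about 3.5 N at 5 mm, 7 N at the stop); it springs back up
- crease0 (a point): crease point 0 (start, at the green end): on the sheet surface, in the middle of the slot; sinks with the bed. The slot runs 12 mm further back and is closed there; a green dot lies on the template just beyond
- crease1 (a point): crease point 1 (25 mm on): on the sheet surface, in the middle of the slot; sinks with the bed
- crease2 (a point): crease point 2 (50 mm on): on the sheet surface, in the middle of the slot; sinks with the bed
- crease3 (a point): crease point 3 (75 mm on): on the sheet surface, in the middle of the slot; sinks with the bed
- crease4 (a point): crease point 4 (100 mm on: the bend): on the sheet surface, in the middle of the slot; sinks with the bed
- crease5 (a point): crease point 5 (35 mm past the bend): on the sheet surface, in the middle of the slot; sinks with the bed
- crease6 (a point): crease point 6 (end, at the red end, 70 mm past the bend): on the sheet surface, in the middle of the slot; sinks with the bed. The slot runs 12 mm further and is closed there; a red dot lies on the template just beyond
- burnisher: look-alike bystander: straight wooden shank and blue round handle (20 mm diameter, top 126 mm above its foot) with the same 30 mm steel collar; stands in the other hole of the stand. Origin at the centre of its foot, z up along it
- tape_brown: roll of brown tape lying flat, 100 mm outer diameter, 48 mm high; origin under its centre
- tape_white: roll of white tape lying flat, 90 mm outer diameter, 25 mm high; origin under its centre
- carton: small closed carton 140 x 110 x 80 mm (x, y, z); origin under its centre
- jar: clear jar with grey cap, 64 mm diameter, 85 mm high; origin under its centre
- marker: black marker pen lying along its x, 130 x 16 x 14 mm; origin under its centre
- block: dark steel paperweight block 120 x 60 x 35 mm; origin under its centre
Mind the look-alikes: they are no part of the job. What is shaped like the stylus but purple or yellow is not meant.

How it is judged:
On the way, in this order (a step that is already met when the one before it is completed fails the run):
1. the stylus is lifted clear of the stand (z of stylus_tip in the frame of stand above 0.078 m), for 0.1 s.
2. the tip is in the slot at crease point 0 (within 6 mm), the bed sunk more than 1 mm (distance between stylus_tip and crease0 below 0.006 m and value of joint platen above 0.001 m), for 0.1 s.
3. the tip is in the slot at crease point 1 (within 6 mm), the bed sunk more than 1 mm (distance between stylus_tip and crease1 below 0.006 m and value of joint platen above 0.001 m), for 0.1 s.
4. the tip is in the slot at crease point 2 (within 6 mm), the bed sunk more than 1 mm (distance between stylus_tip and crease2 below 0.006 m and value of joint platen above 0.001 m), for 0.1 s.
5. the tip is in the slot at crease point 3 (within 6 mm), the bed sunk more than 1 mm (distance between stylus_tip and crease3 below 0.006 m and value of joint platen above 0.001 m), for 0.1 s.
6. the tip is in the slot at crease point 4 (within 6 mm), the bed sunk more than 1 mm (distance between stylus_tip and crease4 below 0.006 m and value of joint platen above 0.001 m), for 0.1 s.
7. the tip is in the slot at crease point 5 (within 6 mm), the bed sunk more than 1 mm (distance between stylus_tip and crease5 below 0.006 m and value of joint platen above 0.001 m), for 0.1 s.
8. the tip is in the slot at crease point 6 (within 6 mm), the bed sunk more than 1 mm (distance between stylus_tip and crease6 below 0.006 m and value of joint platen above 0.001 m), for 0.1 s.
At the end, for the whole second after the job is handed in: The stylus hangs at rest in the hole it came from: tip within 14 mm of where it was, upright within 0.1 rad, collar down to within 3 mm of the stand; the bed has sprung back to within 1 mm (distance of stylus from where it was at the start of the episode below 0.014 m and angle between stylus's own z axis and vertical below 0.1 rad and linear speed of stylus below 0.02 m/s and z of stylus_tip in the frame of stand below 0.006 m and value of joint platen below 0.001 m); the robot touches nothing.
It fails at once if the stylus moves faster than 0.09 m/s while the bed is sunk more than 1 mm (value of joint platen above 0.001 m and linear speed of stylus above 0.09 m/s and contact force between stylus and board above 0.3 N).
It fails at once if the bed is pressed down to its stop (beyond 11 mm) (value of joint platen above 0.011 m).
It fails at once if a bystander (burnisher, tape roll, carton, jar, marker, block) is moved by more than 30 mm (distance of any of burnisher, tape_brown, tape_white, carton, jar, marker, block from where it was at the start of the episode above 0.03 m).
It also fails if it takes over 67 s, if anything falls off the work surface, if the arm or the gripper's body presses on something with over 40 N, if the wrist force passes 120 N, or if a joint passes its speed limit or range.

## Working session

There is one attempt and no reset: what is moved stays moved. The work goes in short steps, Python scripts to look and compute and a tool call to move; the robot and the scene stay as the last step left them, time stands still between calls to the robot, and variables do not carry over. Pictures are saved under pics/ and viewed, and the job is handed in when it is done.

Besides the shell and the picture viewer there is one more tool, called after "Request:" as a command line: name --pt "numbers of a row" for each row, then --argument value for the rest. arm_command: Moves the arm, as the interface text tells. Its arguments: {"type":"object","properties":{"plan":{"type":"array","items":{"type":"array","items":{"type":"number"}}},"force":{"type":"number"}},"required":["plan"]}

```bash
ls; mkdir -p pics; cat > h.py <<'E'
import numpy as np,cv2
from scipy.spatial.transform import Rotation as R
from plant import r
def snap(n,f):
    s=r.get_state(); p,d=r.snapshot(n); cv2.imwrite('pics/'+f+'.png',p[:,:,::-1]); np.savez('pics/'+f+'.npz',p=p,d=d,tp=s['tool_pos'],er=s['eef_rot']); return p,d
def world(n,u,v,z,s=None):
    c=r.calibration(n); 
    pc=np.array([(np.asarray(u)-c['cx'])/c['fx']*z,(np.asarray(v)-c['cy'])/c['fy']*z,z*np.ones_like(np.asarray(u,float))]).T
    if n=='wrist':
        M=np.array(c['mount']); pt=pc@M[:3,:3].T+M[:3,3]
        return R.from_quat(s['er']).apply(pt)+s['tp']
    o=np.array(c['orientation']); Rm=R.from_quat(o).as_matrix() if o.size==4 else o
    return pc@Rm.T+np.array(c['eye'])
E
python3 - <<'E'
from h import *
print(r.get_state())
for n in('side','top','wrist'):
    snap(n,n+'0'); print(n,r.calibration(n))
E
```

```text
pics
{'clock': 0.0, 'q': array([-1.22317482,  0.6899922 , -0.19448223,  1.56634654,  0.15729116,
        0.90250177, -0.21511347]), 'qd': array([ 0.00030477,  0.00017871, -0.00092364,  0.00101824,  0.00058064,
        0.00039178, -0.00015721]), 'joint_torque': array([-4.04404700e-04, -5.27551603e+01, -1.26688868e+00, -1.53425646e+01,
       -5.26121620e-02,  6.75702584e-03,  1.71428037e-04]), 'tool_pos': array([0.19280027, 0.59384845, 0.23790343]), 'eef_rot': array([ 0.10982811,  0.69847247, -0.11113884,  0.69837107]), 'contact_force': array([-0.32772166,  0.06602245,  0.8171171 ]), 'moment': array([-0.00282291,  0.0331761 , -0.00160751]), 'opening': 0.9997797982018979}
side {'fx': 482.6155631260989, 'fy': 482.6155631260989, 'cx': 318.0774170533381, 'cy': 199.56370279001464, 'eye': array([-0.01704055, -0.79840287,  0.91206652]), 'orientation': array([ 0.86797978, -0.27844863,  0.12888714, -0.39046839])}
top {'fx': 514.1859056116538, 'fy': 514.1859056116538, 'cx': 327.9339070218009, 'cy': 196.33558705294433, 'eye': array([ 0.39130146, -0.02504233,  1.5266931 ]), 'orientation': array([-0.69850517,  0.71442915, -0.03133075,  0.02645557])}
wrist {'fx': 277.83800133122855, 'fy': 277.83800133122855, 'cx': 316.91936187364087, 'cy': 200.06060149834414, 'mount': array([[-2.51679058e-04, -2.55732264e-01,  9.66747612e-01,
        -1.45394869e-01],
       [ 9.99999968e-01, -6.70530466e-05,  2.42598399e-04,
         5.71349158e-04],
       [ 2.78313488e-06,  9.66747643e-01,  2.55732273e-01,
        -6.64079248e-02],
       [ 0.00000000e+00,  0.00000000e+00,  0.00000000e+00,
         1.00000000e+00]])}
```

View pics/top0.png

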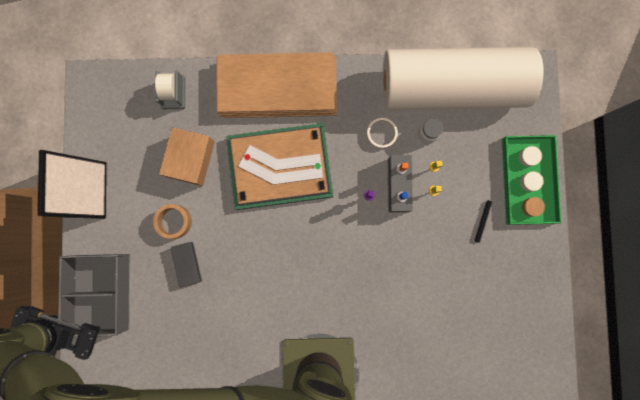

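View pics/side0.png

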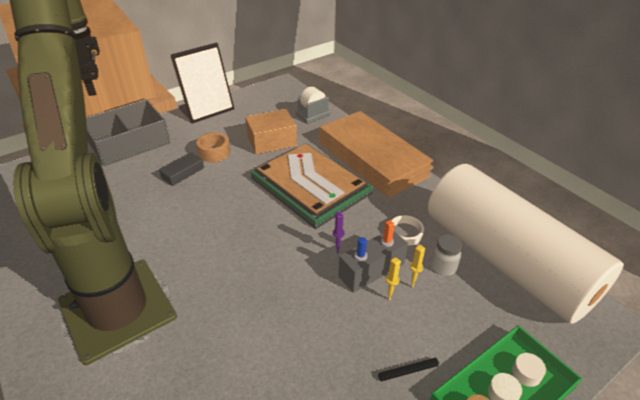

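View pics/wrist0.png

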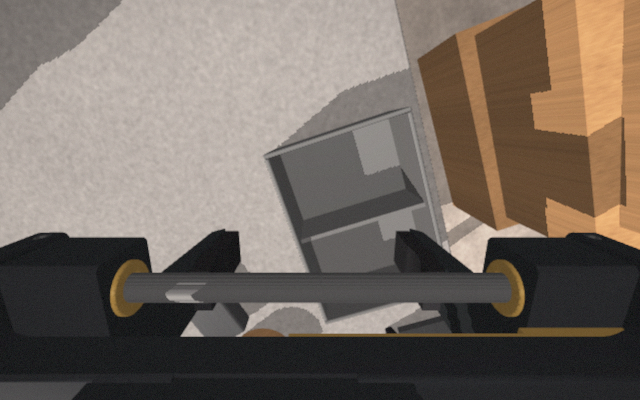

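Top view: the orange handle is at (403,168). The blue burnisher is at (403,197), the purple one at (369,195) and the yellow ones at (436,166) and (436,190). Only the orange one in the grey stand fits the description, so I'll confirm it in a crop.

```bash
python3 - <<'E'
from h import *
z=np.load('pics/top0.npz');p,d=z['p'],z['d']
a=cv2.resize(p[140:225,355:450],None,fx=6,fy=6,interpolation=cv2.INTER_CUBIC)
b=cv2.resize(p[120:215,220:340],None,fx=6,fy=6,interpolation=cv2.INTER_CUBIC)
cv2.imwrite('pics/cropa.png',a[:,:,::-1]);cv2.imwrite('pics/cropb.png',b[:,:,::-1])
hsv=cv2.cvtColor(p,cv2.COLOR_RGB2HSV)
def blob(name,box,cond):
    v0,v1,u0,u1=box
    m=np.zeros(d.shape,bool); m[v0:v1,u0:u1]=cond(hsv[v0:v1,u0:u1].astype(int))
    v,u=np.nonzero(m); W=world('top',u,v,1.0); e=np.array(r.calibration('top')['eye'])
    zz=d[m]; P=(W-e)*zz[:,None]+e
    print(name,m.sum(),'px',u.mean().round(1),v.mean().round(1),'W',np.median(P,0).round(4),'z',P[:,2].min().round(3),P[:,2].max().round(3))
    return P,u,v
sat=lambda lo,hi:(lambda h:(h[...,0]>=lo)&(h[...,0]<=hi)&(h[...,1]>140)&(h[...,2]>90))
P,u,v=blob('orange',(155,185,390,420),sat(3,15)); print(P[P[:,2]>.12].mean(0))
P,u,v=blob('blue',(185,210,390,420),sat(100,130)); print(P[P[:,2]>.11].mean(0))
blob('green',(155,175,310,325),sat(40,80))
blob('red',(148,165,240,256),lambda h:((h[...,0]<5)|(h[...,0]>172))&(h[...,1]>150))
# stand top by height
v,u=np.mgrid[145:220,380:425]; W=world('top',u.ravel(),v.ravel(),1.0); e=np.array(r.calibration('top')['eye'])
P=(W-e)*d[145:220,380:425].ravel()[:,None]+e
k=(P[:,2]>.066)&(P[:,2]<.083); print(k.sum(),cv2.minAreaRect(P[k,:2].astype(np.float32)),P[k,2].mean())
v,u=np.mgrid[110:225,210:345]; W=world('top',u.ravel(),v.ravel(),1.0)
P=(W-e)*d[110:225,210:345].ravel()[:,None]+e
k=(P[:,2]>.02)&(P[:,2]<.06)&(P[:,0]<.62); print(k.sum(),cv2.minAreaRect(P[k,:2].astype(np.float32)),np.percentile(P[k,2],[5,50,95]))
E
```

```text
orange 48 px 403.6 166.1 W [ 0.5828 -0.2439  0.1405] z 0.1 0.147
[ 0.58363678 -0.24477658  0.13957677]
blue 33 px 404.1 195.0 W [ 0.5044 -0.2436  0.1313] z 0.123 0.136
[ 0.50464313 -0.2435765   0.13102238]
green 8 px 317.0 165.5 W [ 0.6026 -0.007   0.0456] z 0.04 0.052
red 20 px 246.9 156.7 W [0.6323 0.1955 0.0472] z 0.043 1.527
1052 ((0.5456711053848267, -0.24431025981903076), (0.06079843267798424, 0.15863239765167236), 88.63457489013672) 0.07553536522558665
4129 ((0.5654979348182678, 0.10114555805921555), (0.13693955540657043, 0.29016318917274475), 6.180593967437744) [0.02874157 0.04326562 0.05026173]
```

View pics/cropa.png

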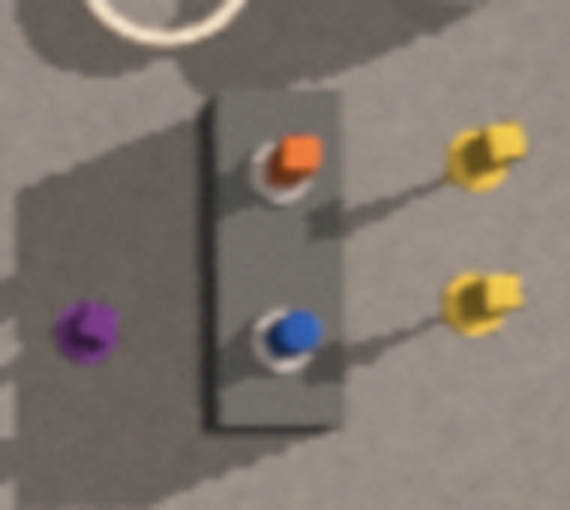

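View pics/cropb.png

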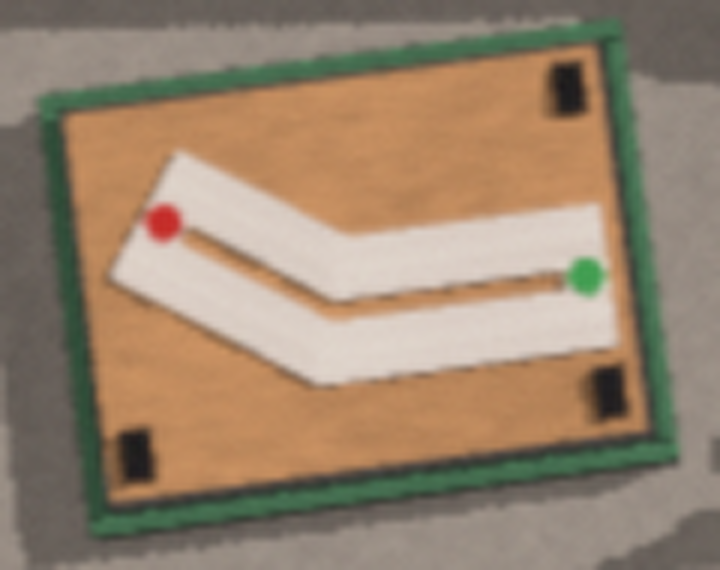

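The crop confirms the square orange handle in the stand's far hole (+x side), with the blue round burnisher in the near one. Next I'll work out the tool axes and the move to a viewing pose over the board.

```bash
cat >> h.py <<'E'
def plan_to(target,yawy=None):
    s=r.get_state(); q=R.from_quat(s['eef_rot']); d=np.array(target)-s['tool_pos']
    print('t',round(s['clock'],3),'tcp',s['tool_pos'].round(4),'F',s['contact_force'].round(2),'open',round(s['opening']*.0881,4))
    print('axes x,y,z',q.as_matrix().T.round(4).tolist()); print('delta tool',q.inv().apply(d).round(4))
E
python3 - <<'E'
from h import *
plan_to([.5,.09,.22])
E
```

```text
t 0.15 tcp [0.1928 0.594  0.2381] F [ 0.18  1.13 -0.41] open 0.0882
axes x,y,z [[-0.0003, -0.0013, -1.0], [0.3086, 0.9512, -0.0014], [0.9512, -0.3086, 0.0001]]
delta tool [ 0.0187 -0.3846  0.4477]
```

Request:
arm_command --pt "0.088 0 0 0 -0.157" --pt "0.088 0 -0.02 0.02 -0.157" --pt "0.088 0.002 -0.045 0.035 0" --pt "0.088 0.002 -0.045 0.035 0" --pt "0.088 0.002 -0.045 0.035 0" --pt "0.088 0.002 -0.045 0.035 0" --pt "0.088 0.002 -0.045 0.035 0" --pt "0.088 0.002 -0.045 0.035 0" --pt "0.088 0.002 -0.045 0.035 0" --pt "0.088 0.002 -0.045 0.035 0" --pt "0.088 0.002 -0.045 0.035 0" --pt "0.088 0.002 -0.045 0.035 0"

```text
clock: 1.65
tool_pos: [0.5605, 0.1201, 0.2185]
eef_rot: [-0.0, 0.707, 0.0, 0.707]
contact_force: [0.5, 0.8, -0.8]
opening: 0.998
```

Request:
arm_command --pt "0.06 0.015 -0.01 0.02 0" --pt "0.06 0.015 -0.01 0.02 0" --pt "0.06 0 0 0 0" --pt "0.06 0 0 0 0"

```text
clock: 2.15
tool_pos: [0.5988, 0.1027, 0.189]
eef_rot: [-0.0, 0.707, 0.001, 0.707]
contact_force: [0.3, -0.1, 0.8]
opening: 0.676
```

```bash
python3 - <<'E'
from h import *
plan_to([.6,.09,.22]); snap('wrist','w1')
E
```

```text
t 2.15 tcp [0.5988 0.1027 0.189 ] F [ 0.28 -0.13  0.8 ] open 0.0596
axes x,y,z [[-0.0008, 0.0007, -1.0], [-0.0012, 1.0, 0.0007], [1.0, 0.0012, -0.0008]]
delta tool [-0.0311 -0.0126  0.0012]
```

View pics/w1.png

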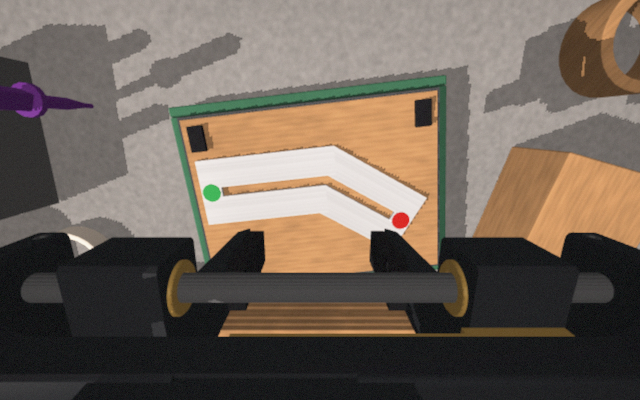

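Wrist view: the whole slot is visible, with the green dot at (212,192), the bend near (330,185) and the red dot at (400,220). I'll fit the slot.

```bash
cat > slot.py <<'E'
from h import *
from scipy.optimize import least_squares
def rayplane(name,u,v,h,s):
    u=np.asarray(u,float);v=np.asarray(v,float)
    W=world(name,u,v,1.0,s)
    if name=='wrist': M=np.array(r.calibration(name)['mount']); e=R.from_quat(s['er']).apply(M[:3,3])+s['tp']
    else: e=np.array(r.calibration(name)['eye'])
    return e+(W-e)*((h-e[2])/(W-e)[:,2])[:,None]
def model(P,c4,yaw,dy):
    # path from c0 to c6; returns distance signed
    a=np.array([-np.sin(yaw),np.cos(yaw)]); b=R.from_euler('z',-np.radians(35)).as_matrix()[:2,:2]@a
    return a,b
def fit(name,f,box,gr,rd):
    s=np.load('pics/'+f+'.npz'); p=s['p']; d=s['d']
    hsv=cv2.cvtColor(p,cv2.COLOR_RGB2HSV).astype(int)
    v0,v1,u0,u1=box; H=hsv[v0:v1,u0:u1]
    white=((H[...,1]<60)&(H[...,2]>150)).astype(np.uint8)
    n,l,st,_=cv2.connectedComponentsWithStats(white); k=1+np.argmax(st[1:,4]); m=(l==k).astype(np.uint8)
    cs,_=cv2.findContours(m,cv2.RETR_EXTERNAL,cv2.CHAIN_APPROX_NONE)
    full=cv2.drawContours(np.zeros_like(m),cs,-1,1,-1)
    full=cv2.morphologyEx(full,cv2.MORPH_CLOSE,np.ones((3,3)))
    hole=((full==1)&(m==0)&(H[...,1]>90)&(H[...,0]<25)&(H[...,0]>5)).astype(np.uint8)
    n,l,st,_=cv2.connectedComponentsWithStats(hole); k=1+np.argmax(st[1:,4]); hole=l==k
    v,u=np.nonzero(hole); u=u+u0; v=v+v0
    P=rayplane(name,u,v,.046,s)[:,:2]
    print('hole px',len(u),u.min(),u.max(),v.min(),v.max())
    D=[]
    for (cu,cv_,lo,hi) in (gr,rd):
        hh=hsv[cv_-9:cv_+10,cu-9:cu+10]
        mm=(hh[...,1]>130)&(((hh[...,0]-lo)%180)<=((hi-lo)%180))
        vv,uu=np.nonzero(mm); g=rayplane(name,[uu.mean()+cu-9],[vv.mean()+cv_-9],.046,s)[0]; D.append(g[:2]); print('dot',uu.mean()+cu-9,vv.mean()+cv_-9,g.round(4), 'npx',len(uu))
    def segd(P,x):
        c=x[:2];yaw=x[2]; a=np.array([-np.sin(yaw),np.cos(yaw)]); b=np.array([a[0]*np.cos(.6109)+a[1]*np.sin(.6109),-a[0]*np.sin(.6109)+a[1]*np.cos(.6109)])
        o=[]
        for A,B in ((c-.112*a,c),(c,c+.082*b)):
            t=np.clip(((P-A)@(B-A))/((B-A)@(B-A)),0,1); q=A+t[:,None]*(B-A); n=np.array([-(B-A)[1],(B-A)[0]])/np.linalg.norm(B-A)
            o.append((np.linalg.norm(P-q,axis=1),(P-q)@n))
        i=o[0][0]<o[1][0]
        return np.where(i,o[0][0],o[1][0]),a,b,c
    x=least_squares(lambda x:segd(P,x)[0],[*P.mean(0),np.radians(6)]).x
    _,a,b,c=segd(P,x); 
    print('c4',c.round(4),'yaw deg',np.degrees(x[2]).round(2),'rms',np.sqrt((segd(P,x)[0]**2).mean()))
    print('along extent', ((P-c)@a).min().round(4), ((P-c)@b).max().round(4),'dots along',((D[0]-c)@a).round(4),((D[0]-c)@np.array([-a[1],a[0]])).round(4),((D[1]-c)@b).round(4),((D[1]-c)@np.array([-b[1],b[0]])).round(4))
    for k,t in enumerate((-.1,-.075,-.05,-.025,0)): print('c',k,(c+t*a).round(4))
    for k,t in ((5,.035),(6,.07)): print('c',k,(c+t*b).round(4))
    return c,a,b
E
python3 - <<'E'
from slot import *
fit('wrist','w1',(140,240,185,435),(212,192,40,85),(400,220,172,6))
fit('top','top0',(140,190,230,330),(317,165,40,85),(247,157,172,6))
s=np.load('pics/w1.npz'); d=s['d']
for u,v in((270,165),(290,205),(260,186),(300,230)): 
    print(u,v,world('wrist',[float(u)],[float(v)],d[v,u],s).round(4))
cv2.imwrite('pics/w1c.png',cv2.resize(s['p'][140:240,180:440],None,fx=3,fy=3)[:,:,::-1])
E
```

```text
hole px 1369 223 391 176 217
dot 211.46766169154228 192.52238805970148 [ 0.6006 -0.0087  0.046 ] npx 201
dot 400.2118226600985 220.05418719211823 [0.6313 0.1949 0.046 ] npx 203
c4 [0.5866 0.1133] yaw deg 6.43 rms 0.002410943150945679
along extent -0.11 0.0798 dots along -0.1228 -0.0002 0.093 -0.0003
c 0 [0.5978 0.0139]
c 1 [0.595  0.0388]
c 2 [0.5922 0.0636]
c 3 [0.5894 0.0885]
c 4 [0.5866 0.1133]
c 5 [0.6033 0.1441]
c 6 [0.6201 0.1748]Traceback (most recent call last):
  File "<stdin>", line 3, in <module>
  File "slot.py", line 23, in fit
    n,l,st,_=cv2.connectedComponentsWithStats(hole); k=1+np.argmax(st[1:,4]); hole=l==k
                                                         ~~~~~~~~~^^^^^^^^^^
    return _wrapfunc(a, 'argmax', axis=axis, out=out, **kwds)
    return bound(*args, **kwds)
ValueError: attempt to get argmax of an empty sequence
```

The slot fit is good: 2.4 mm rms, and both dots lie on the centrelines to 0.3 mm. Next I'll move near the stand to measure the stylus.

Request:
arm_command --pt "0.06 -0.004 -0.043 0.006 0" --pt "0.06 -0.004 -0.043 0.006 0" --pt "0.06 -0.004 -0.043 0.006 0" --pt "0.06 -0.004 -0.043 0.006 0" --pt "0.06 -0.004 -0.043 0.006 0" --pt "0.06 -0.004 -0.043 0.006 0" --pt "0.06 -0.004 -0.043 0.006 0" --pt "0.06 -0.004 -0.043 0.006 0" --pt "0.06 0 0 0 0" --pt "0.06 0 0 0 0"

```text
clock: 3.45
tool_pos: [0.6478, -0.2403, 0.2212]
eef_rot: [-0.0, 0.707, 0.001, 0.707]
contact_force: [0.1, -0.4, 0.4]
opening: 0.678
```

```bash
python3 - <<'E'
from slot import *
plan_to([.583,-.2445,.18]); snap('wrist','w2')
E
```

```text
t 3.45 tcp [ 0.6478 -0.2403  0.2212] F [ 0.05 -0.43  0.35] open 0.0598
axes x,y,z [[0.0004, 0.0015, -1.0], [-0.0019, 1.0, 0.0015], [1.0, 0.0019, 0.0004]]
delta tool [ 0.0412 -0.0041 -0.0648]
```

View pics/w2.png

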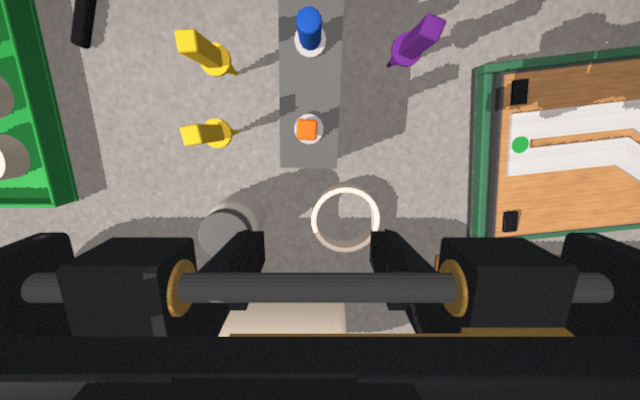

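Wrist view: the orange handle top is at (307,130), the blue burnisher at (309,30), and the jar (222,230) and white tape (345,220) are further off.

```bash
python3 - <<'E'
from slot import *
s=np.load('pics/w2.npz');p,d=s['p'],s['d']; hsv=cv2.cvtColor(p,cv2.COLOR_RGB2HSV).astype(int)
v,u=np.mgrid[110:150,285:330]; m=(hsv[110:150,285:330,0]<18)&(hsv[110:150,285:330,1]>150)
u,v=u[m],v[m]; P=np.array([world('wrist',float(a),float(b),d[b,a],s) for a,b in zip(u,v)]).reshape(-1,3)
k=P[:,2]>.135; print(k.sum(),P[k].mean(0).round(4),P[:,2].max())
Q=rayplane('wrist',u[k],v[k],.141,s)[:,:2]; print('center',Q.mean(0).round(4),cv2.minAreaRect(Q.astype(np.float32)))
Q=rayplane('wrist',u,v,.141,s)[:,:2]; print('all',Q.mean(0).round(4),cv2.minAreaRect(Q.astype(np.float32)))
# stand top
v,u=np.mgrid[0:175,265:355]; u=u.ravel();v=v.ravel()
P=np.array([world('wrist',float(a),float(b),d[b,a],s) for a,b in zip(u,v)]).reshape(-1,3)
k=(abs(P[:,2]-.075)<.004); print('stand',k.sum(),cv2.minAreaRect(P[k,:2].astype(np.float32)),P[k,2].mean())
for nm,lo,hi in(('coll',292,325),):
    hh=hsv[112:148,lo:hi]; mm=(hh[...,1]<50)&(hh[...,2]>150); vv,uu=np.nonzero(mm); Q=rayplane('wrist',uu+lo,vv+112,.081,s); print('collar',mm.sum(),Q.min(0).round(4),Q.max(0).round(4))
E
```

```text
375 [ 0.5837 -0.2476  0.1416] 0.36658381836262044
center [ 0.5837 -0.2476] ((0.5837321281433105, -0.24763712286949158), (0.015098974108695984, 0.014925162307918072), 85.88158416748047)
all [ 0.5837 -0.2476] ((0.5837321281433105, -0.24763712286949158), (0.015098974108695984, 0.014925162307918072), 85.88158416748047)Traceback (most recent call last):
  File "<stdin>", line 10, in <module>
  File "h.py", line 7, in world
    c=r.calibration(n);
ValueError: time passes only in moves, steps and waits
```

Request:
arm_command --pt "0.06 0 -0.002 -0.022 0" --pt "0.06 0.005 -0.002 -0.021 0" --pt "0.06 0.02 -0.002 -0.021 0" --pt "0.06 0.02 0 0 0.07" --pt "0.06 0 0 0 0" --pt "0.06 0 0 0 0"

```text
clock: 4.25
tool_pos: [0.5847, -0.247, 0.1766]
eef_rot: [0.024, 0.706, -0.023, 0.707]
contact_force: [-0.8, 0.0, 0.6]
opening: 0.683
```

```bash
python3 - <<'E'
from slot import *
plan_to([.5837,-.2465,.094]); snap('wrist','w3'); snap('side','s3')
E
```

```text
t 4.25 tcp [ 0.5847 -0.247   0.1766] F [-0.77  0.05  0.59] open 0.0602
axes x,y,z [[0.0015, 0.0004, -1.0], [0.0668, 0.9978, 0.0005], [0.9978, -0.0668, 0.0015]]
delta tool [ 0.0826  0.0004 -0.0012]
```

View pics/w3.png

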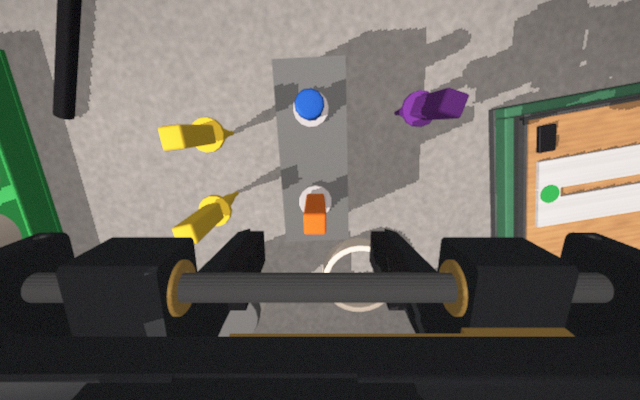

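The handle at (314,213) is centred between the fingers and aligned with the jaws. I'll check its x once more.

```bash
python3 - <<'E'
from slot import *
s=np.load('pics/w3.npz');p,d=s['p'],s['d']; hsv=cv2.cvtColor(p,cv2.COLOR_RGB2HSV).astype(int)
v,u=np.mgrid[180:250,290:340]; m=(hsv[180:250,290:340,0]<18)&(hsv[180:250,290:340,1]>150)
u,v=u[m],v[m]; P=world('wrist',u,v,1.0,s); M=np.array(r.calibration('wrist')['mount']); e=R.from_quat(s['er']).apply(M[:3,3])+s['tp']
P=e+(P-e)*d[v,u][:,None]
k=abs(P[:,2]-.1415)<.004; print(k.sum(),P[k].mean(0).round(4),P[k].min(0).round(4),P[k].max(0).round(4),cv2.minAreaRect(P[k,:2].astype(np.float32)))
k=abs(P[:,2]-.105)<.015;print('face',k.sum(),P[k].mean(0).round(4))
E
```

```text
465 [ 0.5829 -0.2477  0.1403] [ 0.5756 -0.2556  0.1375] [ 0.5911 -0.2401  0.1421] ((0.5832518935203552, -0.24804027378559113), (0.015264510177075863, 0.015007136389613152), 86.5946273803711)
face 179 [ 0.5761 -0.2472  0.1059]
```

Request:
arm_command --pt "0.06 0.02 -0.001 -0.001 0" --pt "0.06 0.025 0 0 0" --pt "0.06 0.025 0 0 0" --pt "0.06 0.012 0 0 0" --pt "0.06 0 0 0 0" --pt "0.0 0 0 0 0" --pt "0.0 0 0 0 0" --pt "0.0 0 0 0 0" --pt "0.0 0 0 0 0" --force 40

```text
clock: 5.48
tool_pos: [0.5828, -0.2493, 0.094]
eef_rot: [0.025, 0.707, -0.025, 0.707]
contact_force: [0.2, 0.0, -0.9]
opening: 0.249
```

```bash
python3 - <<'E'
from slot import *
plan_to([.583,-.2477,.094])
E
```

```text
t 5.475 tcp [ 0.5828 -0.2493  0.094 ] F [ 0.23  0.02 -0.95] open 0.0219
axes x,y,z [[0.0004, -0.0001, -1.0], [0.0698, 0.9976, -0.0001], [0.9976, -0.0698, 0.0004]]
delta tool [-0.      0.0016  0.0001]
```

Request:
arm_command --pt "0.0 0 0 0 0" --pt "0.0 0 0 0 0" --pt "0.0 0 0 0 0"

```text
clock: 5.85
tool_pos: [0.5827, -0.2492, 0.0938]
eef_rot: [0.025, 0.707, -0.025, 0.707]
contact_force: [-0.2, 0.2, 0.8]
opening: 0.175
```

Request:
arm_command --pt "0.0 -0.01 0 0 0" --pt "0.0 -0.02 0 0 0" --pt "0.0 -0.02 0 0 0" --pt "0.0 -0.02 0 0 0" --pt "0.0 -0.02 0 0 0" --pt "0.0 -0.02 0 0 0" --pt "0.0 -0.01 0 0 0" --pt "0.0 0 0 0 0" --pt "0.0 0 0 0 0"

```text
clock: 6.98
tool_pos: [0.5821, -0.2491, 0.2129]
eef_rot: [0.025, 0.707, -0.025, 0.706]
contact_force: [-0.7, 0.4, -0.3]
opening: 0.179
```

```bash
python3 - <<'E'
from slot import *
plan_to([.5978,.0139,.2]); p,d=snap('wrist','w4'); q,_=snap('side','s4')
cv2.imwrite('pics/s4c.png',cv2.resize(q[150:330,300:480],None,fx=3,fy=3)[:,:,::-1])
E
```

```text
t 6.975 tcp [ 0.5821 -0.2491  0.2129] F [-0.7   0.41 -0.34] open 0.0158
axes x,y,z [[-0.0015, 0.0004, -1.0], [0.0697, 0.9976, 0.0003], [0.9976, -0.0697, -0.0015]]
delta tool [ 0.013   0.2635 -0.0026]
```

View pics/w4.png

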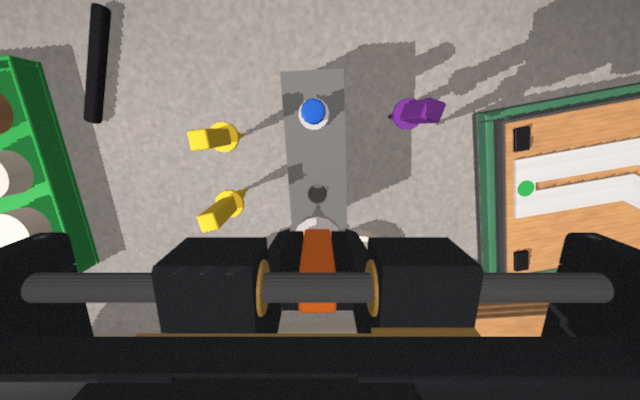

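View pics/s4c.png

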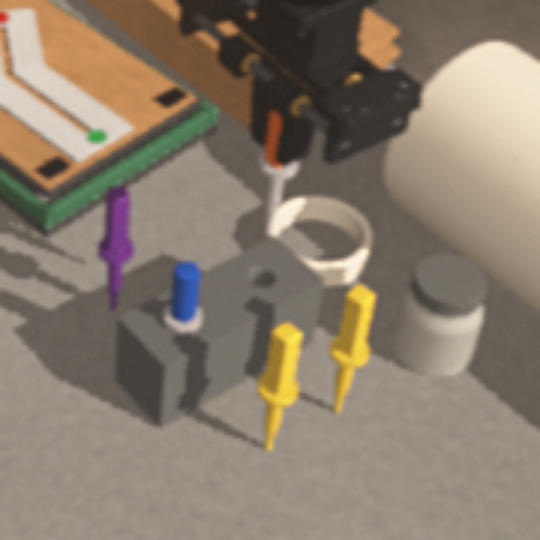

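The stylus is held upright and the hole is visible at (318,194). I'll measure the hole for the return, then move over crease0.

```bash
python3 - <<'E'
from slot import *
s=np.load('pics/w4.npz');g=cv2.cvtColor(s['p'],cv2.COLOR_RGB2GRAY).astype(int)
cv2.imwrite('pics/w4c.png',cv2.resize(s['p'][170:240,280:360],None,fx=8,fy=8)[:,:,::-1])
b=g[182:206,305:331]; print(b[::3,::2]); m=b<75
v,u=np.nonzero(m); Q=rayplane('wrist',u+305,v+182,.075,s); print(m.sum(),Q.mean(0).round(4),Q.min(0).round(4),Q.max(0).round(4))
E
```

```text
[[132 136 136 137 135 134 134 133 132 135 135 136 134]
 [133 133 135 125 110 119 122 122 123 125 135 133 134]
 [138 133 105  60  64  66  82  82  62  66  95 115 134]
 [134 121  64  62  63  64  68  65  66  61  57 125 136]
 [132 115  62  61  63  63  64  68  64  62  62 126 136]
 [135 128  72  63  63  68  64  62  65  63  85 133 132]
 [134 133 128  79  66  66  66  66  65  75 127 134 135]
 [134 135 136 134 121 110  96 110 126 134 136 134 133]]
214 [ 0.5842 -0.2484  0.075 ] [ 0.5762 -0.2569  0.075 ] [ 0.5927 -0.2396  0.075 ]
```

Request:
arm_command --pt "0.0 0 0.02 0.002 -0.07" --pt "0.0 0 0.035 0.002 0" --pt "0.0 0 0.035 0.002 0" --pt "0.0 0 0.035 0.002 0" --pt "0.0 0 0.035 0.002 0" --pt "0.0 0 0.035 0.002 0" --pt "0.0 0 0.035 0.002 0" --pt "0.0 0 0.033 0.002 0" --pt "0.0 0.02 0 0 0" --pt "0.0 0.02 0 0 0" --pt "0.0 0 0 0 0" --pt "0.0 0 0 0 0"

```text
clock: 8.57
tool_pos: [0.6002, 0.0146, 0.1743]
eef_rot: [-0.0, 0.707, 0.001, 0.707]
contact_force: [-0.1, 1.0, -0.4]
opening: 0.183
```

```bash
python3 - <<'E'
from slot import *
plan_to([.5973,.0139,.15]); p,d=snap('wrist','w5'); q,_=snap('side','s5')
cv2.imwrite('pics/s5c.png',cv2.resize(q[130:250,230:400],None,fx=4,fy=4)[:,:,::-1])
E
```

```text
t 8.575 tcp [0.6002 0.0146 0.1743] F [-0.14  1.02 -0.45] open 0.0161
axes x,y,z [[0.0007, 0.0009, -1.0], [-0.0019, 1.0, 0.0009], [1.0, 0.0019, 0.0007]]
delta tool [ 0.0242 -0.0008 -0.0029]
```

View pics/w5.png

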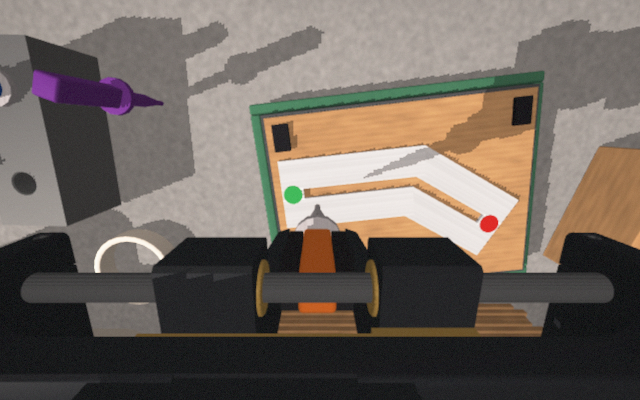

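View pics/s5c.png

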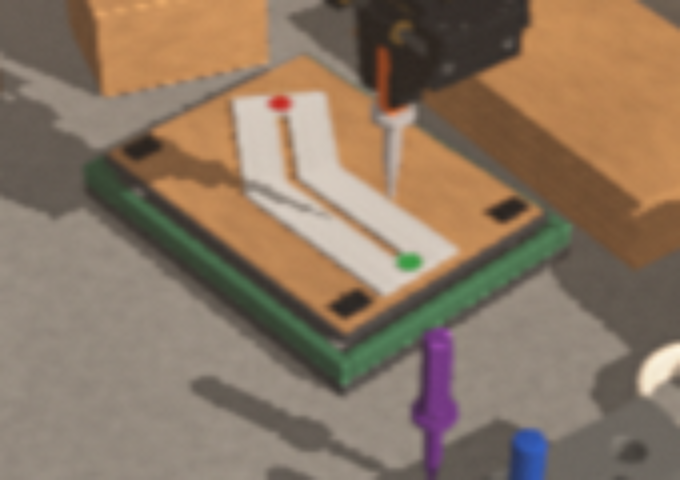

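The wrist camera sees the tip at about (317,206), so I'll measure the tip in the tool frame and refit the slot from this nearer view.

```bash
python3 - <<'E'
from slot import *
s=np.load('pics/w5.npz');d=s['d']
cv2.imwrite('pics/w5c.png',cv2.resize(s['p'][170:240,270:370],None,fx=7,fy=7)[:,:,::-1])
print(rayplane('wrist',[317.5],[206.],.085,s).round(4), 'tcp',s['tp'])
print(d[203:216:2,312:324].round(3))
fit('wrist','w5',(140,240,270,525),(293,194,40,85),(489,223,172,6))
E
```

```text
[[0.6016 0.0161 0.085 ]] tcp [0.60020125 0.01463857 0.17425181]
[[0.284 0.284 0.285 0.283 0.284 0.285 0.283 0.285 0.285 0.285 0.284 0.284]
 [0.286 0.285 0.285 0.241 0.24  0.239 0.239 0.284 0.284 0.285 0.284 0.284]
 [0.285 0.286 0.236 0.233 0.233 0.234 0.234 0.238 0.286 0.287 0.285 0.285]
 [0.285 0.287 0.226 0.223 0.222 0.222 0.224 0.227 0.286 0.286 0.287 0.286]
 [0.288 0.216 0.214 0.21  0.211 0.211 0.212 0.214 0.218 0.287 0.285 0.287]
 [0.208 0.207 0.205 0.207 0.205 0.204 0.206 0.205 0.207 0.207 0.216 0.285]
 [0.204 0.172 0.172 0.172 0.17  0.171 0.171 0.172 0.202 0.203 0.206 0.208]]
hole px 1520 304 480 177 220
dot 292.77777777777777 194.3022222222222 [ 0.6005 -0.0088  0.046 ] npx 225
dot 488.646288209607 223.34497816593887 [0.6314 0.1948 0.046 ] npx 229
c4 [0.5866 0.1129] yaw deg 6.41 rms 0.0024329881096485486
along extent -0.1106 0.0792 dots along -0.1224 -0.0003 0.0934 -0.0001
c 0 [0.5978 0.0135]
c 1 [0.595  0.0383]
c 2 [0.5922 0.0632]
c 3 [0.5894 0.088 ]
c 4 [0.5866 0.1129]
c 5 [0.6033 0.1436]
c 6 [0.6201 0.1743]
```

View pics/w5c.png

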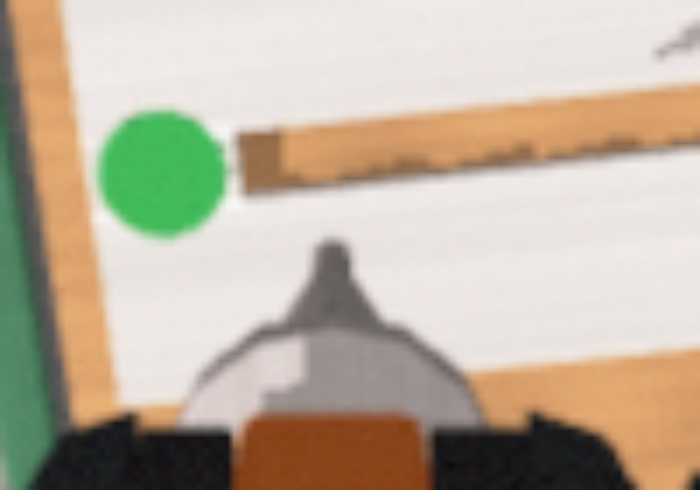

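Request:
arm_command --pt "0.0 0.01 -0.0026 -0.0044 0" --pt "0.0 0.013 0 0 0" --pt "0.0 0.01 0 0 0" --pt "0.0 0 0 0 0" --pt "0.0 0 0 0 0"

```text
clock: 9.3
tool_pos: [0.5958, 0.0111, 0.1407]
eef_rot: [-0.0, 0.707, 0.0, 0.707]
contact_force: [0.0, 0.1, -0.7]
opening: 0.174
```

```bash
python3 - <<'E'
from slot import *
plan_to([.5958,.012,.139]); p,d=snap('wrist','w6'); q,_=snap('side','s6')
a=cv2.resize(p[150:240,250:390],None,fx=5,fy=5); b=cv2.resize(q[140:230,250:390],None,fx=5,fy=5)
cv2.imwrite('pics/w6c.png',a[:,:,::-1]);cv2.imwrite('pics/s6c.png',b[:,:,::-1])
E
```

```text
t 9.3 tcp [0.5958 0.0111 0.1407] F [ 0.01  0.07 -0.68] open 0.0153
axes x,y,z [[0.0002, 0.0003, -1.0], [-0.0003, 1.0, 0.0003], [1.0, 0.0003, 0.0002]]
delta tool [0.0017 0.0009 0.    ]
```

View pics/w6c.png

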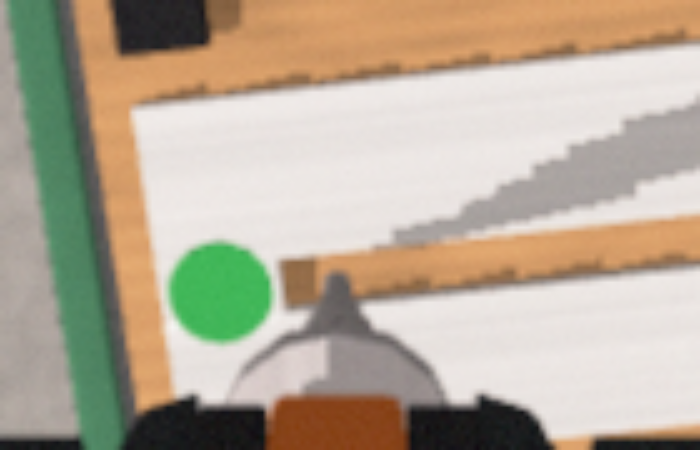

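View pics/s6c.png

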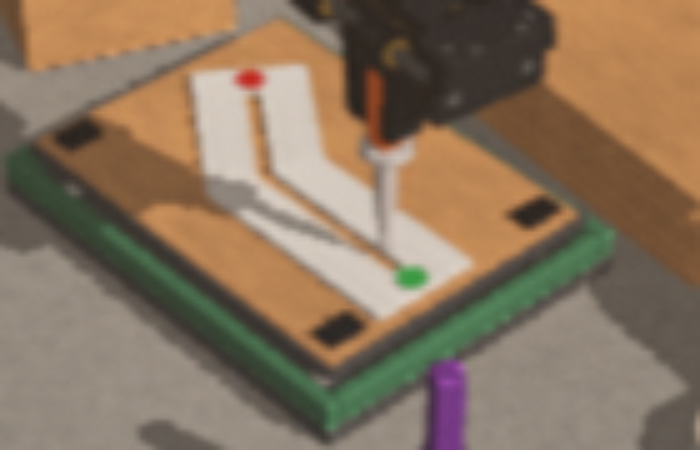

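In the wrist crop, the nose (about 338,284) is in the slot band to within about 1 mm. It's about 11.6 mm from the closed end, against 12 mm nominal for crease0. Lowering gently now.

Request:
arm_command --pt "0.0 0.003 0 0 0" --pt "0.0 0.003 0 0 0" --pt "0.0 0.002 0 0 0" --pt "0.0 0.002 0 0 0" --pt "0.0 0 0 0 0"

```text
clock: 10.02
tool_pos: [0.5956, 0.011, 0.1306]
eef_rot: [-0.0, 0.707, 0.0, 0.707]
contact_force: [-0.8, -0.2, -0.4]
opening: 0.176
```

```bash
python3 - <<'E'
from slot import *
plan_to([.5958,.012,.126]); p,d=snap('wrist','w7'); 
plan_to([.5958,.012,.126])
cv2.imwrite('pics/w7c.png',cv2.resize(p[150:240,250:390],None,fx=5,fy=5)[:,:,::-1])
E
```

```text
t 10.025 tcp [0.5956 0.011  0.1306] F [-0.79 -0.15 -0.39] open 0.0155
axes x,y,z [[-0.0001, 0.0, -1.0], [-0.0002, 1.0, 0.0], [1.0, 0.0002, -0.0001]]
delta tool [0.0046 0.001  0.0002]
t 10.075 tcp [0.5956 0.011  0.1307] F [ 0.08  0.36 -1.41] open 0.0158
axes x,y,z [[-0.0, 0.0001, -1.0], [-0.0003, 1.0, 0.0001], [1.0, 0.0003, -0.0]]
delta tool [0.0047 0.001  0.0002]
```

View pics/w7c.png

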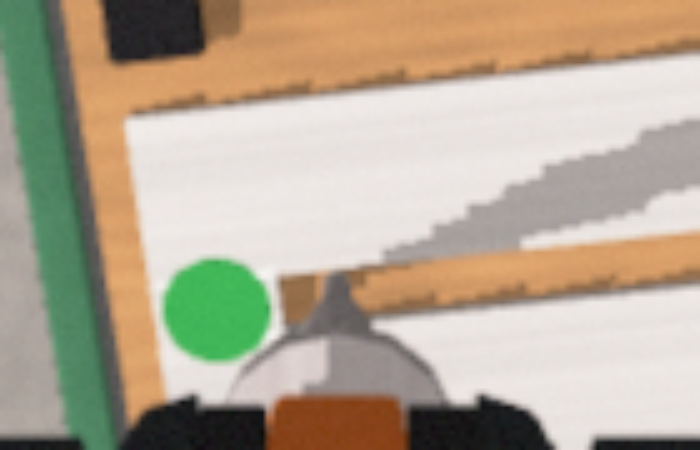

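The nose sits about 2 mm toward the slot's −x edge, so I'll shift +x and go on down.

Request:
arm_command --pt "0.0 0 0 0.0018 0" --pt "0.0 0.002 0 0 0" --pt "0.0 0.001 0 0 0" --pt "0.0 0 0 0 0" --pt "0.0 0 0 0 0"

```text
clock: 10.7
tool_pos: [0.5977, 0.011, 0.1279]
eef_rot: [-0.0, 0.707, 0.0, 0.707]
contact_force: [-0.3, -1.3, 2.4]
opening: 0.177
```

```bash
cat > chk.py <<'E'
from slot import *
import sys
n=sys.argv[1]; F=[]
for i in range(2):
    p,d=snap('wrist',n); F.append(r.get_state()['contact_force'])
plan_to([.5958,.012,.126]); print('meanF',np.mean(F,0).round(2))
cv2.imwrite('pics/'+n+'c.png',cv2.resize(p[150:240,250:390],None,fx=5,fy=5)[:,:,::-1])
s=np.load('pics/'+n+'.npz')
# bed height from depth: template/sheet points on board
P=world('wrist',np.arange(640*240)%640,np.arange(640*240)//640,1.0,s); M=np.array(r.calibration('wrist')['mount']); e=R.from_quat(s['er']).apply(M[:3,3])+s['tp']
P=e+(P-e)*d[:240].ravel()[:,None]; hsv=cv2.cvtColor(p[:240],cv2.COLOR_RGB2HSV).reshape(-1,3).astype(int)
rel=P[:,:2]-np.array([.5866,.113])
y=np.radians(6.42); X=rel@np.array([np.cos(y),np.sin(y)]); Y=rel@np.array([-np.sin(y),np.cos(y)])
w=(hsv[:,1]<60)&(hsv[:,2]>130)&(P[:,2]>.02)&(P[:,2]<.06)&(X>-.05)&(X<.07)&(Y>-.12)&(Y<.09)
b=(hsv[:,1]>90)&(hsv[:,0]<25)&(P[:,2]>.02)&(P[:,2]<.06)&(X<-.055)&(X>-.085)&(abs(Y)<.11)
print('template z',np.median(P[w,2]).round(4),w.sum(),'sheet z',np.median(P[b,2]).round(4),b.sum())
E
python3 chk.py w8
```

```text
t 10.8 tcp [0.5976 0.011  0.1279] F [-0.12 -0.34  1.12] open 0.0157
axes x,y,z [[0.0006, 0.0001, -1.0], [-0.0002, 1.0, 0.0001], [1.0, 0.0002, 0.0006]]
delta tool [ 0.0019  0.001  -0.0018]
meanF [ 0.79 -0.19  1.57]
template z 0.043 14067 sheet z 0.0391 7370
```

View pics/w8c.png

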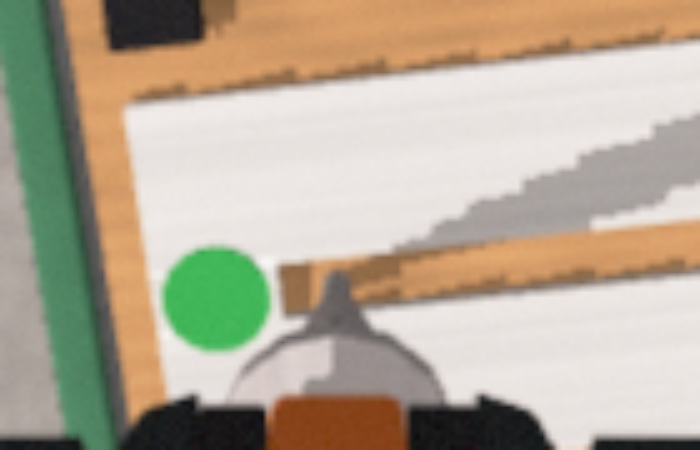

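```bash
cat > bed.py <<'E'
from slot import *
def bed(n):
    s=np.load('pics/'+n+'.npz'); p,d=s['p'],s['d']
    P=world('wrist',np.arange(640*240)%640,np.arange(640*240)//640,1.0,s); M=np.array(r.calibration('wrist')['mount']); e=R.from_quat(s['er']).apply(M[:3,3])+s['tp']
    P=e+(P-e)*d[:240].ravel()[:,None]; hsv=cv2.cvtColor(p[:240],cv2.COLOR_RGB2HSV).reshape(-1,3).astype(int)
    rel=P[:,:2]-np.array([.5866,.113]); y=np.radians(6.42); X=rel@np.array([np.cos(y),np.sin(y)]); Y=rel@np.array([-np.sin(y),np.cos(y)])
    w=(hsv[:,1]<60)&(hsv[:,2]>130)&(P[:,2]>.02)&(P[:,2]<.06)&(X>-.05)&(X<.07)&(Y>-.12)&(Y<.09)
    g=(hsv[:,0]>60)&(hsv[:,0]<85)&(hsv[:,1]>100)&(P[:,2]>.015)&(P[:,2]<.04)
    print(n,'template z',np.median(P[w,2]).round(4),'frame z(30)',np.percentile(P[g,2],75).round(4))
E
python3 - <<'E'
from bed import *
for n in('w5','w7'):bed(n)
try: bed('w8')
except Exception as e: print(e)
E
```

```text
w5 template z 0.0455 frame z(30) 0.03
w7 template z 0.0454 frame z(30) 0.0299
w8 template z 0.043 frame z(30) 0.0299
```

The bed has sunk 2.5 mm from its 45.5 mm rest reading. I'll press 2 mm more and start along the slot.

Request:
arm_command --pt "0.0 0.001 0 0 0" --pt "0.0 0.001 0.001 -0.0001 0" --pt "0.0 0 0.0035 -0.0004 0" --pt "0.0 0 0.0037 -0.0004 0" --pt "0.0 0 0.0037 -0.0004 0" --pt "0.0 0 0.0037 -0.0004 0" --pt "0.0 0 0.0037 -0.0004 0" --pt "0.0 0 0.0037 -0.0004 0" --pt "0.0 0 0.002 -0.0004 0"

```text
clock: 11.92
tool_pos: [0.5945, 0.0366, 0.1257]
eef_rot: [-0.0, 0.707, 0.0, 0.707]
contact_force: [-0.4, -3.0, 3.0]
opening: 0.179
```

```bash
python3 chk.py w9
```

```text
t 12.025 tcp [0.5944 0.0371 0.1257] F [ 0.17 -0.96  2.9 ] open 0.0157
axes x,y,z [[0.0001, 0.0013, -1.0], [-0.0009, 1.0, 0.0013], [1.0, 0.0009, 0.0001]]
delta tool [-0.0003 -0.0251  0.0014]
meanF [ 0.15 -1.23  2.73]
template z 0.041 13060 sheet z 0.0371 7285
```

View pics/w9c.png

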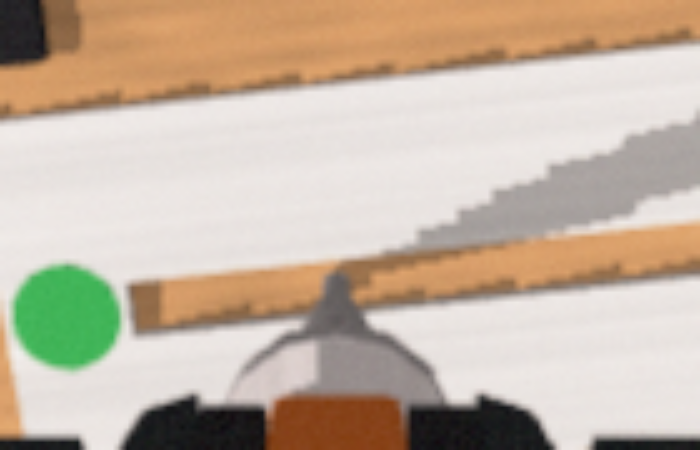

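Request:
arm_command --pt "0.0 0 0.0025 0.0002 0" --pt "0.0 0 0.0037 -0.0004 0" --pt "0.0 0 0.0037 -0.0004 0" --pt "0.0 0 0.0037 -0.0004 0" --pt "0.0 0 0.0037 -0.0004 0" --pt "0.0 0 0.0037 -0.0004 0" --pt "0.0 0 0.0037 -0.0004 0" --pt "0.0 0 0.0037 -0.0004 0" --pt "0.0 0 0.0037 -0.0004 0" --pt "0.0 0 0.0037 -0.0004 0" --pt "0.0 0 0.0037 -0.0004 0" --pt "0.0 0 0.0025 -0.0004 0"

```text
clock: 13.52
tool_pos: [0.5903, 0.0785, 0.1257]
eef_rot: [-0.0, 0.707, 0.0, 0.707]
contact_force: [0.8, -3.3, 2.6]
opening: 0.175
```

```bash
python3 chk.py w10
```

```text
t 13.625 tcp [0.5901 0.0793 0.1258] F [-0.57 -1.31  3.14] open 0.0157
axes x,y,z [[0.0001, 0.0015, -1.0], [-0.0011, 1.0, 0.0015], [1.0, 0.0011, 0.0001]]
delta tool [-0.0003 -0.0673  0.0056]
meanF [-0.8  -1.47  2.8 ]
template z 0.0409 11915 sheet z 0.037 7192
```

View pics/w10c.png

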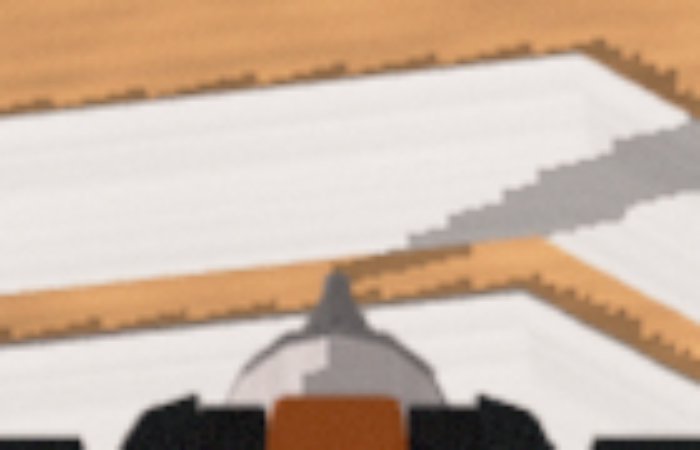

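Request:
arm_command --pt "0.0 0 0.0025 0.0001 0" --pt "0.0 0 0.0037 -0.0004 0" --pt "0.0 0 0.0037 -0.0004 0" --pt "0.0 0 0.0037 -0.0004 0" --pt "0.0 0 0.0037 -0.0004 0" --pt "0.0 0 0.0037 -0.0004 0" --pt "0.0 0 0.0037 -0.0004 0" --pt "0.0 0 0.0037 -0.0004 0" --pt "0.0 0 0.0025 -0.0003 0" --pt "0.0 0 0 0 0"

```text
clock: 14.88
tool_pos: [0.5871, 0.1101, 0.1258]
eef_rot: [0.0, 0.707, 0.001, 0.707]
contact_force: [-0.2, -1.1, 3.2]
opening: 0.18
```

```bash
python3 chk.py w11
```

```text
t 14.975 tcp [0.5872 0.1102 0.1258] F [-0.04  0.1   2.67] open 0.0158
axes x,y,z [[0.0002, 0.0018, -1.0], [-0.0009, 1.0, 0.0018], [1.0, 0.0009, 0.0002]]
delta tool [-0.0004 -0.0982  0.0085]
meanF [-0.06  0.25  2.64]
template z 0.0409 11126 sheet z 0.037 7091
```

View pics/w11c.png

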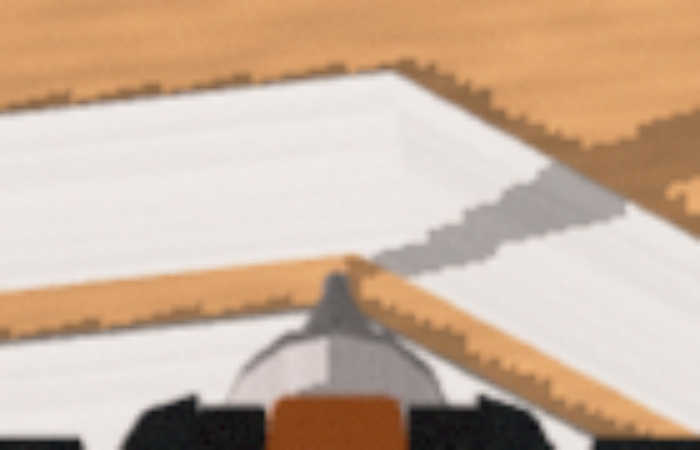

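The tip is at the bend and the bed is still 4.5 mm down. Now the second leg.

Request:
arm_command --pt "0.0 0 0.002 0.001 0" --pt "0.0 0 0.0033 0.0018 0" --pt "0.0 0 0.0033 0.0018 0" --pt "0.0 0 0.0033 0.0018 0" --pt "0.0 0 0.0033 0.0018 0" --pt "0.0 0 0.0033 0.0018 0" --pt "0.0 0 0.0033 0.0018 0" --pt "0.0 0 0.0033 0.0018 0" --pt "0.0 0 0.0033 0.0018 0" --pt "0.0 0 0.0033 0.0018 0" --pt "0.0 0 0.002 0.0011 0"

```text
clock: 16.35
tool_pos: [0.6057, 0.143, 0.1257]
eef_rot: [-0.0, 0.707, 0.0, 0.707]
contact_force: [-1.6, -2.4, 3.3]
opening: 0.18
```

```bash
python3 chk.py w12
```

```text
t 16.45 tcp [0.6061 0.1437 0.1259] F [-0.76 -1.07  2.47] open 0.0154
axes x,y,z [[0.0012, 0.0017, -1.0], [-0.0007, 1.0, 0.0017], [1.0, 0.0007, 0.0012]]
delta tool [-0.0004 -0.1317 -0.0104]
meanF [-1.06 -1.14  2.79]
template z 0.041 15341 sheet z 0.0371 7580
```

View pics/w12c.png

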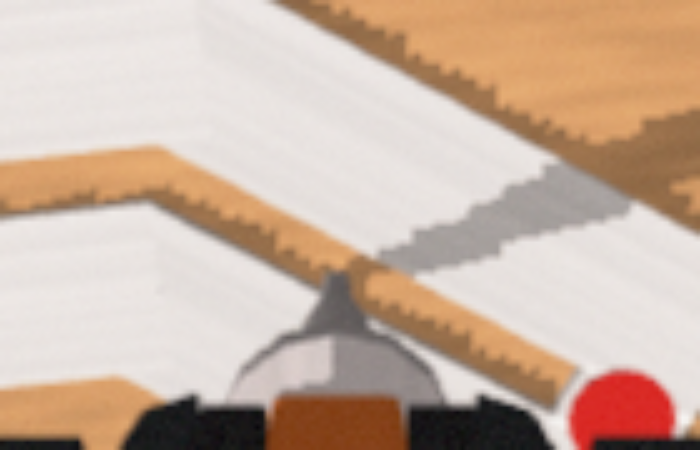

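Request:
arm_command --pt "0.0 0 0.002 0.0004 0" --pt "0.0 0 0.0033 0.0016 0" --pt "0.0 0 0.0033 0.0017 0" --pt "0.0 0 0.0033 0.0017 0" --pt "0.0 0 0.0033 0.0018 0" --pt "0.0 0 0.0033 0.0018 0" --pt "0.0 0 0.0033 0.0018 0" --pt "0.0 0 0.0033 0.0018 0" --pt "0.0 0 0.0025 0.0014 0" --pt "0.0 0 0 0 0"

```text
clock: 17.7
tool_pos: [0.6202, 0.1715, 0.126]
eef_rot: [0.0, 0.707, 0.001, 0.708]
contact_force: [-1.3, -0.4, 3.5]
opening: 0.176
```

```bash
python3 chk.py w13
```

```text
t 17.8 tcp [0.6202 0.1715 0.1261] F [-0.27  0.26  3.71] open 0.0158
axes x,y,z [[0.0017, 0.0023, -1.0], [-0.0007, 1.0, 0.0023], [1.0, 0.0007, 0.0017]]
delta tool [-0.0004 -0.1595 -0.0245]
meanF [-0.48 -0.07  3.07]
template z 0.0412 17092 sheet z 0.0372 7954
```

View pics/w13c.png

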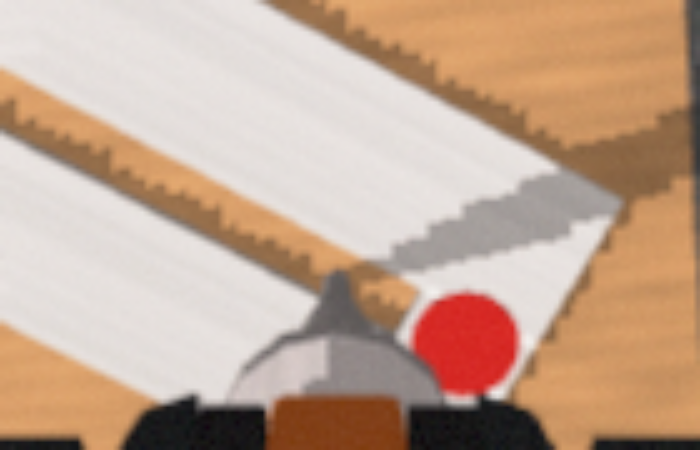

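The tip is at the red end, about 12–13 mm short of the closure, which is crease6. I'll nudge 1.5 mm, hold, then lift out.

Request:
arm_command --pt "0.0 0 0.0012 0.0006 0" --pt "0.0 0 0 0 0" --pt "0.0 -0.003 0 0 0" --pt "0.0 -0.005 0 0 0" --pt "0.0 -0.005 0 0 0" --pt "0.0 -0.015 0 0 0" --pt "0.0 -0.02 0 0 0" --pt "0.0 -0.02 0 0 0" --pt "0.0 -0.02 0 0 0" --pt "0.0 0 -0.02 -0.002 0" --pt "0.0 0 -0.04 -0.004 0" --pt "0.0 0 -0.04 -0.004 0"

```text
clock: 19.3
tool_pos: [0.6092, 0.0683, 0.213]
eef_rot: [-0.0, 0.708, -0.001, 0.707]
contact_force: [1.0, -0.4, -1.1]
opening: 0.177
```

Request:
arm_command --pt "0.0 0 -0.04 -0.004 0" --pt "0.0 0 -0.04 -0.004 0" --pt "0.0 0 -0.04 -0.004 0" --pt "0.0 0 -0.04 -0.004 0" --pt "0.0 0 -0.04 -0.004 0" --pt "0.0 0 -0.04 -0.004 0" --pt "0.0 0 -0.04 -0.004 0" --pt "0.0 0 -0.03 -0.003 0" --pt "0.0 0 0 0 0" --pt "0.0 0 0 0 0"

```text
clock: 20.55
tool_pos: [0.5785, -0.2381, 0.2132]
eef_rot: [0.0, 0.707, 0.001, 0.707]
contact_force: [0.4, 0.6, -1.0]
opening: 0.177
```

```bash
python3 - <<'E'
from slot import *
plan_to([.583,-.248,.2]); p,d=snap('wrist','w14'); cv2.imwrite('pics/w14c.png',cv2.resize(p[150:240,250:390],None,fx=5,fy=5)[:,:,::-1])
E
```

```text
t 20.55 tcp [ 0.5785 -0.2381  0.2132] F [ 0.38  0.57 -1.04] open 0.0156
axes x,y,z [[-0.001, 0.0012, -1.0], [-0.0003, 1.0, 0.0012], [1.0, 0.0003, -0.001]]
delta tool [ 0.0132 -0.0099  0.0045]
```

View pics/w14c.png

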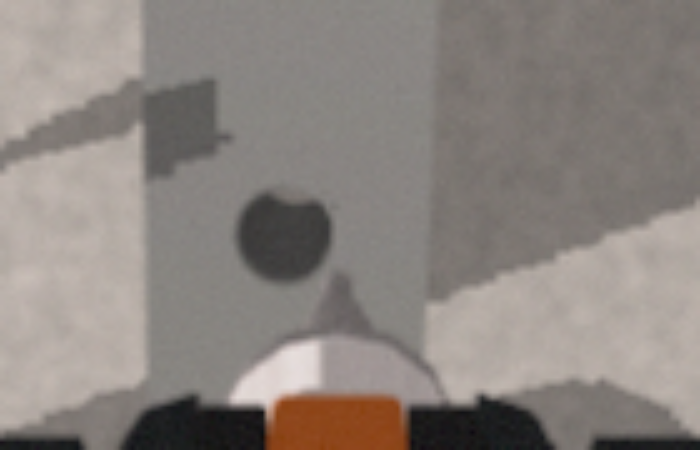

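Request:
arm_command --pt "0.0 0.015 -0.0055 0.0025 0" --pt "0.0 0.015 -0.0055 0.0025 0" --pt "0.0 0.009 0 0 0.07" --pt "0.0 0 0 0 0" --pt "0.0 0 0 0 0"

```text
clock: 21.22
tool_pos: [0.5844, -0.2495, 0.1744]
eef_rot: [0.024, 0.707, -0.024, 0.707]
contact_force: [0.1, 0.5, -0.1]
opening: 0.175
```

```bash
python3 - <<'E'
from slot import *
plan_to([.5832,-.249,.095]); p,d=snap('wrist','w15'); cv2.imwrite('pics/w15c.png',cv2.resize(p[150:240,250:390],None,fx=5,fy=5)[:,:,::-1])
q,_=snap('side','s15');cv2.imwrite('pics/s15c.png',cv2.resize(q[200:300,330:450],None,fx=5,fy=5)[:,:,::-1])
E
```

```text
t 21.225 tcp [ 0.5844 -0.2495  0.1744] F [ 0.12  0.47 -0.1 ] open 0.0154
axes x,y,z [[-0.0001, 0.0002, -1.0], [0.0683, 0.9977, 0.0002], [0.9977, -0.0683, -0.0001]]
delta tool [ 0.0794  0.0004 -0.0012]
```

View pics/w15c.png

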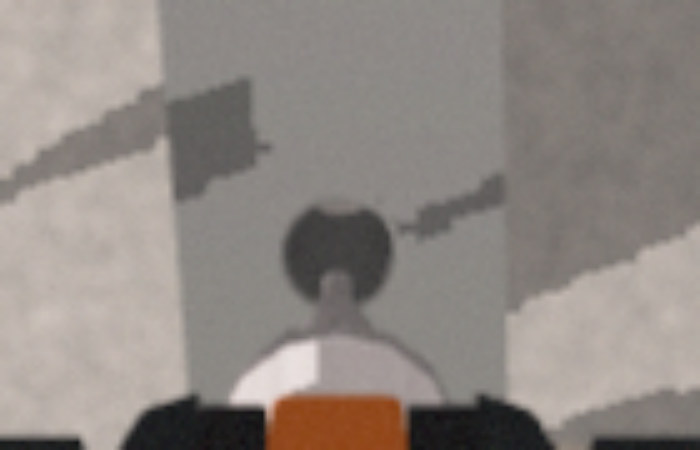

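View pics/s15c.png

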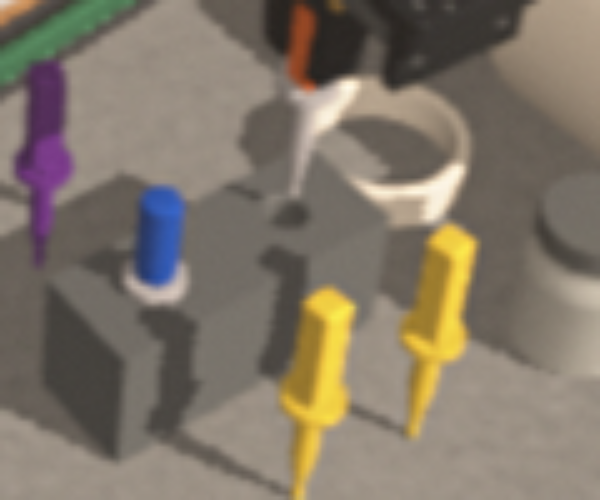

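The nose is about 2 mm toward +x of the hole centre after allowing for parallax. I'll shift −1.6 mm and insert in stages.

Request:
arm_command --pt "0.0 0 0.0003 -0.0016 0" --pt "0.0 0.01 0 0 0" --pt "0.0 0.015 0 0 0" --pt "0.0 0.01 0 0 0" --pt "0.0 0 0 0 0"

```text
clock: 21.95
tool_pos: [0.5818, -0.2489, 0.1382]
eef_rot: [0.025, 0.708, -0.024, 0.706]
contact_force: [1.0, -0.3, -0.5]
opening: 0.175
```

Request:
arm_command --pt "0.0 0.015 0 0 0" --pt "0.0 0.015 0 0 0" --pt "0.0 0.009 0 0 0" --pt "0.0 0 0 0 0" --pt "0.0 0 0 0 0"

```text
clock: 22.58
tool_pos: [0.583, -0.2492, 0.1009]
eef_rot: [0.025, 0.706, -0.025, 0.707]
contact_force: [0.2, 0.3, -0.9]
opening: 0.177
```

```bash
python3 - <<'E'
from slot import *
plan_to([.5832,-.249,.095]); p,d=snap('wrist','w16'); 
q,_=snap('side','s16');cv2.imwrite('pics/s16c.png',cv2.resize(q[200:300,330:450],None,fx=5,fy=5)[:,:,::-1])
plan_to([.5832,-.249,.095])
E
```

```text
t 22.575 tcp [ 0.583  -0.2492  0.1009] F [ 0.19  0.33 -0.93] open 0.0156
axes x,y,z [[0.0007, -0.0, -1.0], [0.0697, 0.9976, 0.0], [0.9976, -0.0697, 0.0007]]
delta tool [0.0059 0.0002 0.0002]
t 22.675 tcp [ 0.5831 -0.2493  0.1012] F [ 0.74  1.46 -0.64] open 0.0157
axes x,y,z [[0.0011, -0.0002, -1.0], [0.0698, 0.9976, -0.0002], [0.9976, -0.0698, 0.0011]]
delta tool [0.0062 0.0003 0.0001]
```

View pics/s16c.png

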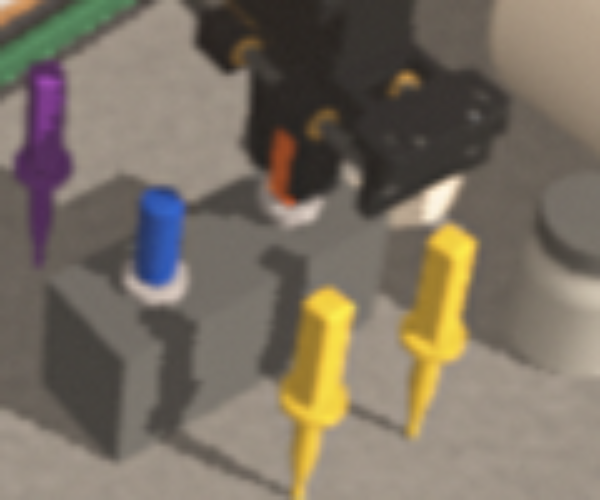

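The stylus is in the hole without contact. I'll lower the last 6.5 mm, wait, open, and retract.

Request:
arm_command --pt "0.0 0.003 0 0 0" --pt "0.0 0.0025 0 0 0" --pt "0.0 0.001 0 0 0" --pt "0.0 0 0 0 0" --pt "0.0 0 0 0 0"

```text
clock: 23.3
tool_pos: [0.5827, -0.2492, 0.0942]
eef_rot: [0.025, 0.707, -0.025, 0.707]
contact_force: [1.0, -0.5, -0.7]
opening: 0.176
```

Request:
arm_command --pt "0.025 0 0 0 0" --pt "0.05 0 0 0 0" --pt "0.06 0 0 0 0" --pt "0.06 0 0 0 0"

```text
clock: 23.8
tool_pos: [0.5827, -0.2492, 0.0942]
eef_rot: [0.025, 0.707, -0.025, 0.707]
contact_force: [-0.8, 0.0, 0.2]
opening: 0.6
```

Request:
arm_command --pt "0.06 -0.01 0 0 0" --pt "0.06 -0.02 0 0 0" --pt "0.06 -0.03 0 0 0" --pt "0.06 -0.03 0 0 0" --pt "0.06 -0.02 0 0.02 0" --pt "0.06 -0.02 0 0.04 0" --pt "0.06 0 0 0 0" --pt "0.06 0 0 0 0" --pt "0.06 0 0 0 0"

```text
clock: 24.92
tool_pos: [0.641, -0.2536, 0.2235]
eef_rot: [0.025, 0.708, -0.025, 0.706]
contact_force: [0.6, -0.2, -0.2]
opening: 0.68
```

```bash
python3 - <<'E'
from slot import *
plan_to([.5832,-.249,.095]); p,d=snap('wrist','w17'); s=np.load('pics/w17.npz')
q,_=snap('side','s17');cv2.imwrite('pics/s17c.png',cv2.resize(q[180:300,310:470],None,fx=5,fy=5)[:,:,::-1])
hsv=cv2.cvtColor(p,cv2.COLOR_RGB2HSV).astype(int)
m=(hsv[...,0]>=3)&(hsv[...,0]<16)&(hsv[...,1]>190); m[:,:260]=0;m[:,370:]=0;m[230:]=0
v,u=np.nonzero(m); P=world('wrist',u,v,1.0,s); M=np.array(r.calibration('wrist')['mount']); e=R.from_quat(s['er']).apply(M[:3,3])+s['tp']
P=e+(P-e)*d[v,u][:,None]; k=abs(P[:,2]-.141)<.006; print('top',k.sum(),P[k].mean(0).round(4),P[k].min(0).round(4),P[k].max(0).round(4))
t,_=snap('top','t17'); cv2.imwrite('pics/t17c.png',cv2.resize(t[100:230,220:450],None,fx=3,fy=3)[:,:,::-1])
E
```

```text
t 24.925 tcp [ 0.641  -0.2536  0.2235] F [ 0.56 -0.21 -0.18] open 0.0599
axes x,y,z [[-0.0024, 0.0001, -1.0], [0.07, 0.9975, -0.0001], [0.9975, -0.07, -0.0024]]
delta tool [ 0.1287  0.0005 -0.0577]
top 321 [ 0.5834 -0.2482  0.1404] [ 0.5763 -0.2556  0.1383] [ 0.5905 -0.241   0.1428]
```

View pics/w17.png

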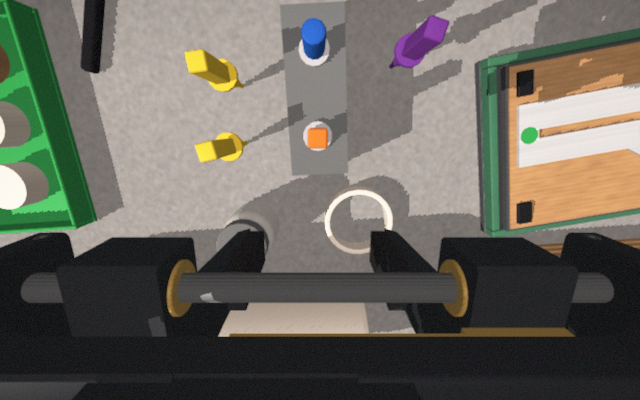

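View pics/s17c.png

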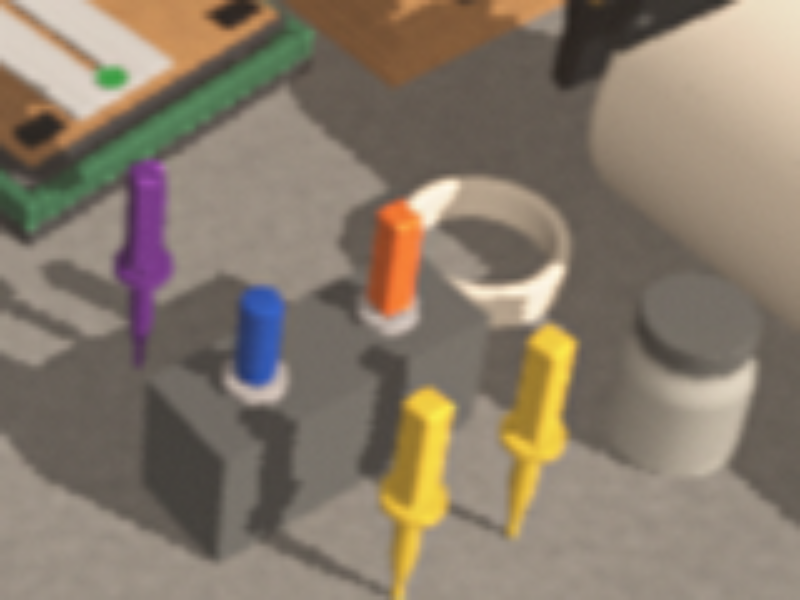

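The stylus hangs upright with its collar down: handle top at (0.583, −0.248, 0.140), as at the start. Nothing touches the gripper. I'll check the bed height, then hand in.

```bash
python3 - <<'E'
from bed import *
a=np.load('pics/top0.npz')['d'];b=np.load('pics/t17.npz')['d']
e=np.array(r.calibration('top')['eye'])
print('bed depth change',np.median((b-a)[160:200,245:310]).round(4))
bed('w17')
r.finish_job()
E
```

```text
bed depth change 0.0002
w17 template z 0.0456 frame z(30) 0.0308
the job is handed in; nothing more can be done
```

I took the orange stylus out of the far hole of the stand and ran its tip down the slot from the green end, round the bend, to the red end. I then stood it back in the same hole, let go and handed the job in at about 25 s; no verdict was reported.

- **Creasing run:** the bed was down 2.5 mm at crease0 and about 4.5 mm after that. The upward force stayed around 3 N and the speed about 3 cm/s. I stopped three times on the way for pictures. At every stop the tip was in the slot, at most about 2 mm off its centreline.
- **Stylus back in place:** it stands upright with the collar down. The handle top measured (0.583, −0.248, 0.140), within 1 mm of where it was at the start. The gripper is clear of everything.
- **Bed:** it has sprung back. The template reads 45.6 mm against 45.5 mm at rest, and the top camera shows 0.2 mm of change.
- **Other objects:** I saw nothing shifted in the last pictures around the stand, but I did not measure each object's position again.
- **Disagreements:** the top and wrist cameras differed by 2–3 mm, so I used the wrist camera. From the last crop, the tip may have been about 1 mm short of crease6, so I nudged it 1.3 mm further before lifting.

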